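# Pack the second receiver and hold the kit caddy level

### The arm

A 6-joint arm with a two-finger parallel gripper is mounted at the origin on the work surface. World frame = base frame: x ahead of the robot, y to its left, z up, the work surface at z = 0. Lengths are in mm, angles in rad, forces in N, time in s.
With the tool pointing down it reaches from about 300 to 1000 mm from the base axis. Payload 5.1 kg.
Tool frame: the origin (TCP) lies midway between the tips of the shut fingers; the grasp point (between the pads) lies 19 mm behind it; z points along the fingers, y is the line along which they close (so a half turn about z gives the same grasp; the last joint's range is limited). The gripper opens to 95 mm and grips with 3 to 60 N. Pads are 20 mm wide; open, the fingers measure 119 mm over their backs; the gripper's body (75 mm by 180 mm) begins 59 mm behind the grasp point.
Start: joints at [-1.342, 0.124, 1.65, -0, 1.367, -0.083], TCP at [199.369, -618.657, 214.656] pointing down, gripper open.
Joint ranges: [-2.61, 2.61], [-1.02, 2.33], [0.03, 2.71], [-1.35, 4.49], [0.32, 2.68], [-2.91, 2.91]. Speed limits (rad/s): [2.57, 2.57, 3.14, 3.14, 3.14, 3.14].

### API

Orientations are given as a rotation vector (axis times angle).
In Python, from workcell import r, viewer gives the robot as it stands.
- The arm moves only by the tool carry_out, never from a script. Its arguments are lists of equal length, an entry for each row: "travel": the shift along the tool's x, y, z in cm, a list of three; "rot": the turn, a rotation vector about the tool's x, y, z in degrees, a list of three; "hand": the opening, from 0 (shut) to 1 (fully open). A call has 1 to 10 rows; each row shifts and turns the commanded pose from where the row before left it, along the tool's axes as they then stand; what a row does not reach is not made up. A row lasts 1/12 s, in which the tool goes at most 41.7 mm and 7.16 degrees, less where a joint would pass 70% of its speed; a pose out of reach is approached as far as the arm can. A call with a gripper value outside its range is refused whole. The fingers move at their own pace and stop on an object; the grip force is fixed at half the most. Time passes only in rows, so rows that do not move let the fingers close. It gives the time, the measured TCP pose, the force, the opening and the grip force at its end, in the units of the state.
- r.get_obs(): the state, without advancing time (a new reading comes with each control period).
- viewer.read_camera(name): name is "scene" or "top" or "wrist"; returns a dict with "frame" (420x560x3 uint8, red, green, blue), "fx", "fy", "cx", "cy" (pixels), "rvec" (rotation vector, rad) and "tvec" (3), from world to camera coordinates, as OpenCV has them. Camera axes: x right, y down, z forward; pixel columns grow to the right and rows downward; lengths in mm; the calibration is good to about 2 mm. A picture is of the moment at which its call begins. There is no depth.
- r.sign_off(): hands the job in; it is judged then, once.
The state is a dict: "time": time; "joint_positions": joint angles; "joint_velocities": joint speeds; "tau": joint torques, N m; "tool_pos": TCP position; "tool_rot": TCP orientation; "contact_force": force on the tool from outside, world axes, zero at the start; "ft_torque": the same for the moment, N m; "gripper_width": finger opening in mm; "grasp_force": force on a finger pad.
Only numpy, scipy, OpenCV 4.12 (cv2) and the standard library are available. Lean on these libraries where they do the work, as an engineer would, in place of code of your own. Each camera call takes 0.05 s, during which the arm holds its last target. There are 200 camera calls.

### The job

Pack the radio kit for carrying: gently lay the handheld receiver that is lying on the desk flat in the empty compartment of the blue caddy, letting go of it while the caddy still stands on the desk. Then take the caddy by its yellow handle, lift it straight up at least 12 cm clear of the desk with both receivers in it, and finish still holding it there, level and motionless. Do not tip the caddy and leave the power bank and the meter where they are.

Things in the scene. Friction and masses are not known exactly. Their poses are not given: they have to be found in the camera images.
- caddy: Open blue caddy, 284 (its x) x 144 (y) x 45 mm high, 0.34 kg, loose on the desk, any yaw. Origin: centre of underside, z up. Walls and floor 4 mm. A grey middle block (68 mm along x, 40 mm high at its edges) parts two compartments, each 104 (x) x 136 (y) mm inside, floor 4 mm above the underside. The +x one is empty, the -x one holds a receiver. A yellow handle arches over the middle.
- caddy_handle (a point): Centre of the caddy's yellow handle bar, 95 mm above the caddy's underside. The bar is 20 mm thick (caddy x), 22 mm high and 110 mm long (caddy y), on two posts at y = -50 and +50 mm; between them 48 mm is free below it. Axes as the caddy's. Pinch it across its thickness, from above.
- caddy_empty (a point): Middle of the floor of the empty compartment, 86 mm along +x from the caddy's origin, 4 mm above its underside. Axes as the caddy's.
- receiver_out: Receiver to pack, lying flat on the desk, blue screen up, any yaw: black box 66 (its x) x 46 (y) x 26 mm high with a brass antenna stub (12 mm thick) out of its +x end, 84 mm long in all, 0.1 to 0.18 kg. Origin: underside, mid of the 84 mm, so the black box is centred 9 mm towards -x. It fits with its long side along the caddy's x, either way round. May trade places with power bank or meter.
- receiver_packed: The other receiver, of the same make, lying flat in the caddy's -x compartment. Same size and origin.
- powerbank: White power bank, 105 x 62 x 20 mm, lying loose on the desk; leave it. Origin: centre of the underside.
- meter: Orange multimeter, 110 x 60 x 28 mm, lying loose on the desk; leave it. Origin: centre of the underside.
Not all that is in view belongs to the job. What is shaped like the receiver_packed but green is not meant. What is shaped like the receiver_out but pink is not meant.

How it is judged:
By the outcome, as a careful person would: the job done as asked, in the order asked, and still so for the second after the job is handed in, while the arm keeps its last pose, push and grip.
It also fails if it takes over 51 s, if anything falls off the work surface, if the arm or the gripper's body presses on something with over 40 N, if the wrist force passes 120 N, or if a joint passes its speed limit or range.

## Working session

There is one attempt and no reset: what is moved stays moved. The work goes in short steps, Python scripts to look and compute and a tool call to move; the robot and the scene stay as the last step left them, time stands still between calls to the robot, and variables do not carry over. Pictures are saved under pics/ and viewed, at most 10 in all, crops included, and the job is handed in when it is done.

Besides the shell and the picture viewer there is one more tool, called after ">>>" as a command line: name --argument value ..., lists and objects as JSON in quotes. carry_out: Moves the arm, as the interface text tells. Its arguments: {"type":"object","properties":{"travel":{"type":"array","items":{"type":"array","items":{"type":"number"}}},"rot":{"type":"array","items":{"type":"array","items":{"type":"number"}}},"hand":{"type":"array","items":{"type":"number"}}},"required":["travel","rot","hand"]}

```bash
mkdir -p pics; cat > h.py <<'E'
import numpy as np,cv2
from scipy.spatial.transform import Rotation as R
from workcell import r,viewer
def snap(n,f):
    c=viewer.read_camera(n); cv2.imwrite('pics/'+f,c['frame'][:,:,::-1]); np.savez('pics/'+f+'.npz',**{k:c[k] for k in c if k!='frame'}); return c
def ray(f,px,z):
    c=np.load('pics/'+f+'.npz'); Rm=R.from_rotvec(c['rvec']).as_matrix(); o=-Rm.T@c['tvec']
    d=Rm.T@np.array([(px[0]-c['cx'])/c['fx'],(px[1]-c['cy'])/c['fy'],1]); return o+d*(z-o[2])/d[2]
E
python3 - <<'E'
from h import *
a=snap('top','t1.png');b=snap('scene','s1.png')
o=r.get_obs();print(o['tool_pos'],R.from_rotvec(o['tool_rot']).as_matrix().round(3),o['gripper_width'],o['time'])
for f in('t1.png','s1.png'):
    im=cv2.imread('pics/'+f);cv2.imwrite('pics/b'+f,cv2.resize(im,(800,600),interpolation=cv2.INTER_CUBIC))
E
```

```text
[ 199.23382332 -618.09816883  213.48787106] [[ 0.952  0.307 -0.   ]
 [ 0.307 -0.952  0.002]
 [ 0.    -0.002 -1.   ]] 95.1474054132292 0.1
```

View pics/bt1.png

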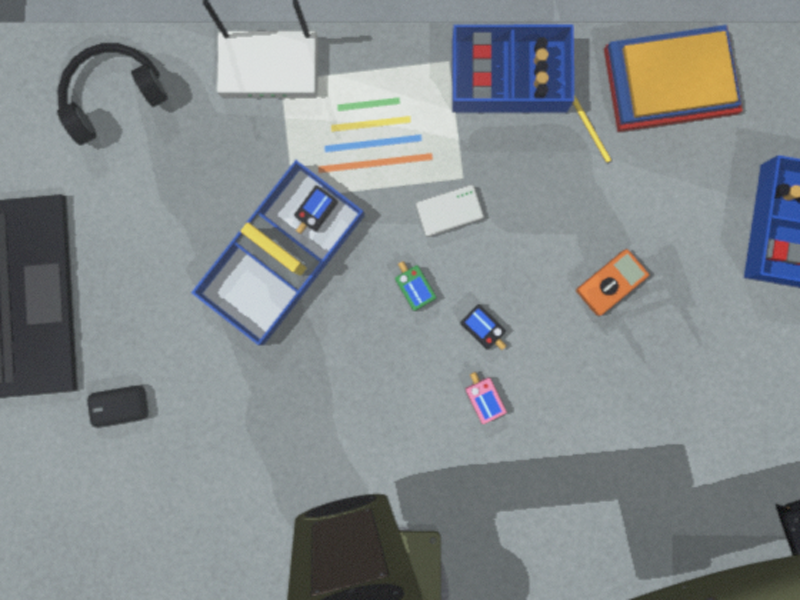

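View pics/bs1.png

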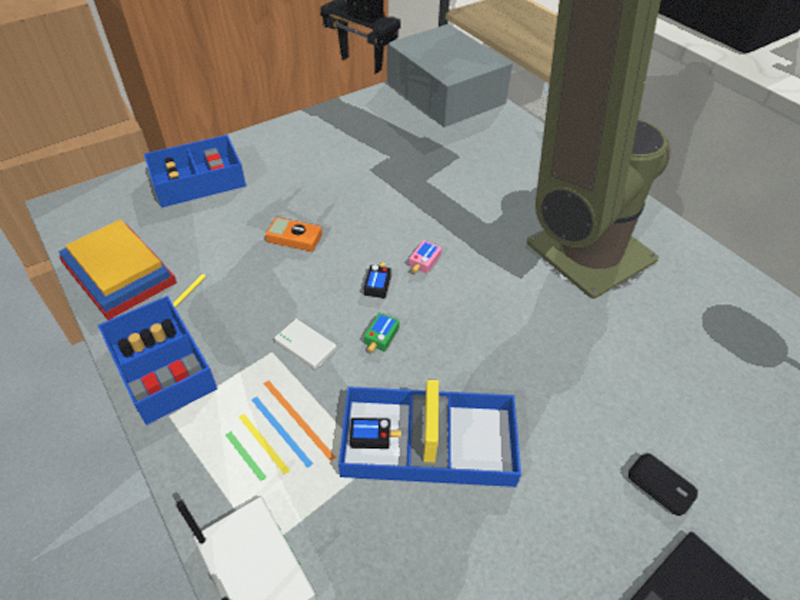

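The top view shows the caddy with rim corners near (297,162), (364,212), (263,344) and (194,292). Its empty compartment is the lower-left one. The black receiver is at (485,327) with its antenna towards (502,346), between the green and pink decoys. I'll enlarge that area.

```bash
python3 - <<'E'
from h import *
im=cv2.imread('pics/t1.png');cv2.imwrite('pics/c1.png',cv2.resize(im[105:255,125:365],(800,500),interpolation=cv2.INTER_CUBIC))
E
```

```text
(no output)
```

View pics/c1.png

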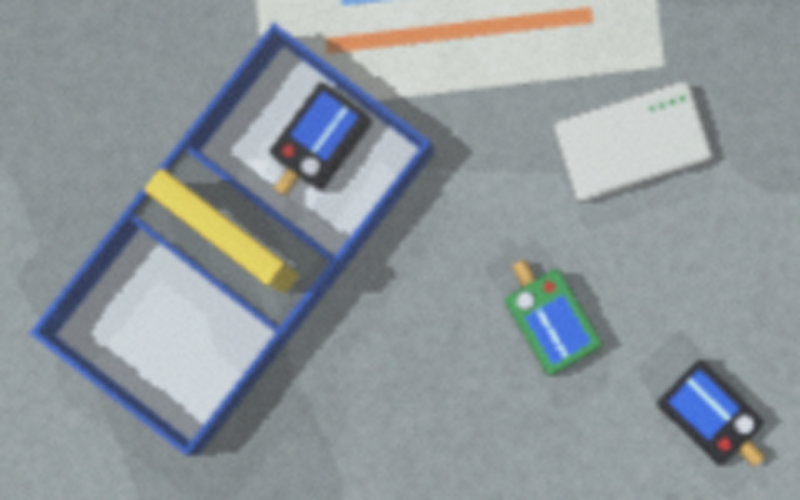

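Enlarged, the rim corners are (275,26), (432,148), (190,454) and (34,332). The receiver's top corners are about (702,361), (764,420), (722,466) and (658,405), with the antenna tip at (760,462). The handle bar's top runs from (151,179) to (279,277).

```bash
python3 - <<'E'
from h import *
def P(u,v,z): return ray('t1.png',((u+.5)*.3-.5+125,(v+.5)*.3-.5+105),z)[:2]
C=[P(*p,45) for p in[(275,26),(432,148),(190,454),(34,332)]]
print('caddy',np.round(C,1),np.mean(C,0)); ex=(C[2]+C[3]-C[0]-C[1])
print([np.linalg.norm(C[i]-C[i-1]) for i in range(4)],'yaw x',np.degrees(np.arctan2(ex[1],ex[0])), 'empty',np.mean(C,0)+86*ex/np.linalg.norm(ex))
H=[P(151,179,106),P(279,277,106)];print('handle',H,np.mean(H,0),np.linalg.norm(H[1]-H[0]))
Q=[P(*p,26) for p in[(702,361),(764,420),(722,466),(658,405)]]
e=Q[1]+Q[2]-Q[0]-Q[3];print('rec',np.mean(Q,0),np.degrees(np.arctan2(e[1],e[0])),[np.linalg.norm(Q[i]-Q[i-1]) for i in range(4)])
print(P(760,462,13))
c=np.load('pics/t1.png.npz');print(-R.from_rotvec(c['rvec']).as_matrix().T@c['tvec'])
g=P(550,322,26);print('green',g, 'pink',ray('t1.png',(487*.7,400*.7),26))
E
```

```text
caddy [[722.7 143.6]
 [634.2  29.3]
 [414.2 199.4]
 [500.6 312.8]] [567.90117236 171.27302172]
[np.float64(279.26211983013013), np.float64(144.53268038092688), np.float64(278.0174081094511), np.float64(142.60150971901098)] yaw x 142.49589799795166 empty [499.67653344 223.63138918]
handle [array([601.50157079, 216.93872722]), array([534.56310081, 128.21078716])] [568.0323358  172.57475719] 111.14587760823741
rec [ 445.7928646  -172.20063745] -133.50101534237592 [np.float64(44.892926011480675), np.float64(61.30883337102403), np.float64(44.814291339599556), np.float64(63.25130370301641)]
[ 410.79640632 -208.36981543]
[ 411.91880871  -63.4366038  1311.67111623]
green [510.84189525 -55.80124369] pink [ 323.36236154 -178.74405764   26.        ]
```

>>> carry_out --travel '[[1.0, -0.9, 0], [1.9, -1.8, 0], [1.9, -1.8, 0], [1.9, -1.8, 0], [1.9, -1.8, 0], [1.9, -1.8, 0], [1.9, -1.8, 0], [1.9, -1.8, 0], [1.9, -1.8, 0], [1.9, -1.8, 0]]' --rot '[[0, 0, 0], [0, 0, 0], [0, 0, 0], [0, 0, 0], [0, 0, 0], [0, 0, 0], [0, 0, 0], [0, 0, 0], [0, 0, 0], [0, 0, 0]]' --hand '[1, 1, 1, 1, 1, 1, 1, 1, 1, 1]'

```text
time: 0.93
tool_pos: [319.7, -398.1, 214.3]
tool_rot: [-3.103, -0.488, -0.0]
contact_force: [1.2, -0.2, -0.2]
gripper_width: 95.1
grasp_force: 0.0
```

>>> carry_out --travel '[[1.9, -1.8, 0], [1.9, -1.8, 0], [1.9, -1.8, 0], [1.9, -1.8, 0], [1.9, -1.8, 0], [1.9, -1.7, 0], [1.9, -1.7, 0], [1.9, -1.7, 0], [1.9, -1.7, 0], [1.0, -0.8, 0]]' --rot '[[0, 0, 0], [0, 0, 0], [0, 0, 0], [0, 0, 0], [0, 0, 0], [0, 0, 0], [0, 0, 0], [0, 0, 0], [0, 0, 0], [0, 0, 0]]' --hand '[1, 1, 1, 1, 1, 1, 1, 1, 1, 1]'

```text
time: 1.77
tool_pos: [440.9, -183.8, 214.3]
tool_rot: [-3.102, -0.491, -0.0]
contact_force: [-0.2, -0.5, 0.4]
gripper_width: 94.8
grasp_force: 0.0
```

>>> carry_out --travel '[[0, 0, 0], [0, 0, 0], [0, 0, 0], [0, 0, 0], [0, 0, 0], [0, 0, 0], [0, 0, 0]]' --rot '[[0, 0, -5], [0, 0, -6], [0, 0, -6], [0, 0, -6], [0, 0, -5.6], [0, 0, 0], [0, 0, 0]]' --hand '[1, 1, 1, 1, 1, 1, 1]'

```text
time: 2.35
tool_pos: [440.2, -186.2, 214.4]
tool_rot: [-2.888, -1.236, 0.0]
contact_force: [-0.3, -1.0, 1.2]
gripper_width: 94.7
grasp_force: 0.0
```

```bash
python3 - <<'E'
from h import *
snap('wrist','w1.png')
im=cv2.imread('pics/w1.png');cv2.imwrite('pics/bw1.png',cv2.resize(im,(800,600),interpolation=cv2.INTER_CUBIC))
o=r.get_obs();print(o['tool_pos'],R.from_rotvec(o['tool_rot']).as_matrix().round(3),o['time'],o['contact_force'])
E
```

```text
[ 440.26092352 -186.31819828  214.4404198 ] [[ 0.69   0.724 -0.   ]
 [ 0.724 -0.69   0.   ]
 [ 0.    -0.    -1.   ]] 2.4 [-0.59149042  0.05742954  0.5334058 ]
```

View pics/bw1.png

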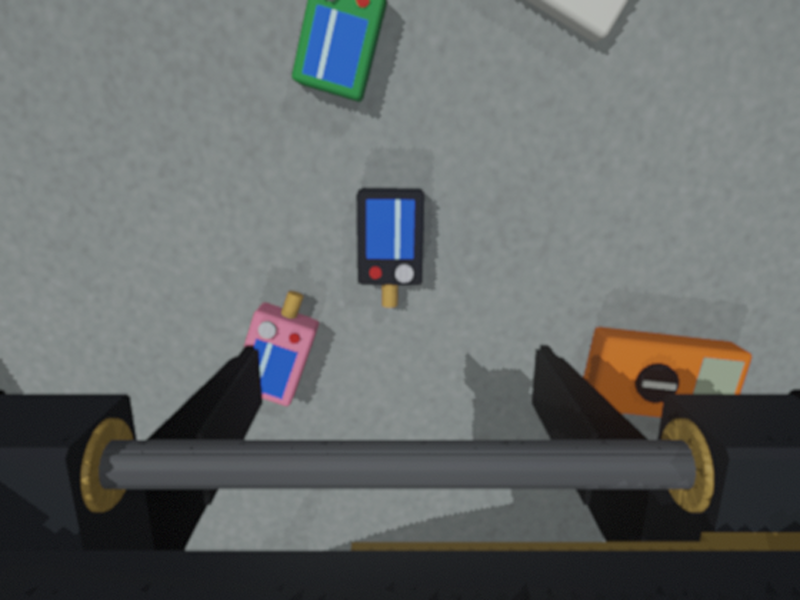

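The wrist view shows the receiver's top face at about (359,189), (424,189), (423,285) and (358,284), almost aligned with the tool. Pink and meter are well below the grasp row.

```bash
python3 - <<'E'
from h import *
P=lambda u,v,z: ray('w1.png',((u+.5)*.7-.5,(v+.5)*.7-.5),z)[:2]
Q=[P(*p,26) for p in[(424,189),(423,285),(358,284),(359,189)]]
e=Q[1]+Q[2]-Q[0]-Q[3];c=np.mean(Q,0);print('rec',c,np.degrees(np.arctan2(e[1],e[0])),[np.linalg.norm(Q[i]-Q[i-1]) for i in range(4)],'ant',P(390,305,13))
o=r.get_obs();M=R.from_rotvec(o['tool_rot']).as_matrix();print(M.T@(np.r_[c,214]-o['tool_pos']),np.degrees(np.arctan2(M[1,0],M[0,0])))
E
```

```text
rec [ 446.85203136 -172.91808031] -134.43254373220933 [np.float64(43.26540623039752), np.float64(66.19097477284771), np.float64(45.52403498422969), np.float64(65.50346397540604)] ant [ 410.19420272 -209.8247827 ]
[14.24526932 -4.48063045  0.44281637] 46.34818443688304
```

>>> carry_out --travel '[[0.7, -0.2, 1.0], [0.7, -0.2, 2.5], [0, 0, 3.0], [0, 0, 3.0], [0, 0, 3.0], [0, 0, 2.5], [0, 0, 2.0], [0, 0, 1.5], [0, 0, 0.8], [0, 0, 0]]' --rot '[[0, 0, 0], [0, 0, 0], [0, 0, 0], [0, 0, 0], [0, 0, 0], [0, 0, 0], [0, 0, 0], [0, 0, 0], [0, 0, 0], [0, 0, 0]]' --hand '[1, 1, 1, 1, 1, 1, 1, 1, 1, 1]'

```text
time: 3.23
tool_pos: [445.5, -172.6, 19.0]
tool_rot: [-2.884, -1.237, 0.005]
contact_force: [-0.1, 0.3, 0.8]
gripper_width: 95.3
grasp_force: 0.0
```

>>> carry_out --travel '[[0, 0, 0.8], [0, 0, 0.6], [0, 0, 0.3], [0, 0, 0]]' --rot '[[0, 0, 0], [0, 0, 0], [0, 0, 0], [0, 0, 0]]' --hand '[1, 1, 1, 1]'

```text
time: 3.57
tool_pos: [447.1, -173.8, 4.4]
tool_rot: [-2.887, -1.239, 0.0]
contact_force: [0.3, 0.4, 0.2]
gripper_width: 95.2
grasp_force: 0.0
```

>>> carry_out --travel '[[0, 0, 0], [0, 0, 0], [0, 0, 0], [0, 0, 0], [0, 0, 0], [0, 0, 0], [0, 0, 0], [0, 0, 0], [0, 0, 0], [0, 0, 0]]' --rot '[[0, 0, 0], [0, 0, 0], [0, 0, 0], [0, 0, 0], [0, 0, 0], [0, 0, 0], [0, 0, 0], [0, 0, 0], [0, 0, 0], [0, 0, 0]]' --hand '[0.8, 0.7, 0.6, 0.5, 0.4, 0.4, 0.3, 0.3, 0.3, 0.3]'

```text
time: 4.4
tool_pos: [447.1, -173.9, 4.6]
tool_rot: [-2.887, -1.239, 0.0]
contact_force: [-1.3, 0.5, 1.0]
gripper_width: 45.9
grasp_force: 30.0
```

>>> carry_out --travel '[[0, 0, -0.5], [0, 0, -1.2], [0, 0, -2.0], [0, 0, -2.5], [0, 0, -2.5], [0, 0, -2.5], [0, 0, -2.5], [0, 0, -2.0], [0, 0, -1.5], [0, 0, -0.8]]' --rot '[[0, 0, 0], [0, 0, 0], [0, 0, 0], [0, 0, 0], [0, 0, 0], [0, 0, 0], [0, 0, 0], [0, 0, 0], [0, 0, 0], [0, 0, 0]]' --hand '[0.3, 0.3, 0.3, 0.3, 0.3, 0.3, 0.3, 0.3, 0.3, 0.3]'

```text
time: 5.23
tool_pos: [448.2, -174.4, 187.4]
tool_rot: [2.884, 1.238, 0.004]
contact_force: [0.2, -0.8, -0.8]
gripper_width: 45.8
grasp_force: 30.0
```

>>> carry_out --travel '[[0.8, -0.6, 0], [1.6, -1.2, 0], [2.0, -1.5, 0], [2.2, -1.7, 0], [2.2, -1.7, 0], [2.2, -1.7, 0], [2.2, -1.7, 0], [2.2, -1.7, 0], [2.2, -1.7, 0], [2.2, -1.7, 0]]' --rot '[[0, 0, 0], [0, 0, 0], [0, 0, 0], [0, 0, 0], [0, 0, 0], [0, 0, 0], [0, 0, 0], [0, 0, 0], [0, 0, 0], [0, 0, 0]]' --hand '[0.3, 0.3, 0.3, 0.3, 0.3, 0.3, 0.3, 0.3, 0.3, 0.3]'

```text
time: 6.07
tool_pos: [472.1, 76.3, 182.8]
tool_rot: [-2.886, -1.239, 0.004]
contact_force: [0.4, -0.6, -1.6]
gripper_width: 45.8
grasp_force: 30.0
```

>>> carry_out --travel '[[2.2, -1.7, 0], [2.2, -1.7, 0], [2.2, -1.7, 0], [2.2, -1.7, 0], [2.0, -1.4, 0], [1.4, -1.0, 0], [0.5, -0.1, 0], [0, 0, 0], [0, 0, 0]]' --rot '[[0, 0, 0], [0, 0, 0], [0, 0, 0], [0, 0, 0], [0, 0, 0], [0, 0, 0], [0, 0, 0], [0, 0, -4], [0, 0, -6]]' --hand '[0.3, 0.3, 0.3, 0.3, 0.3, 0.3, 0.3, 0.3, 0.3]'

```text
time: 6.82
tool_pos: [492.5, 230.6, 182.9]
tool_rot: [-2.764, -1.493, 0.005]
contact_force: [-0.1, -0.2, -0.8]
gripper_width: 45.8
grasp_force: 30.0
```

>>> carry_out --travel '[[0, 0, 0], [0, 0, 0], [0, 0, 0], [0, 0, 0], [0, 0, 0], [0, 0, 0], [0, 0, 0], [0, 0, 0], [0, 0, 0], [0, 0, 0]]' --rot '[[0, 0, -6], [0, 0, -6], [0, 0, -6], [0, 0, -6], [0, 0, -6], [0, 0, -6], [0, 0, -6], [0, 0, -6], [0, 0, -6], [0, 0, -6]]' --hand '[0.3, 0.3, 0.3, 0.3, 0.3, 0.3, 0.3, 0.3, 0.3, 0.3]'

```text
time: 7.65
tool_pos: [492.6, 229.8, 183.1]
tool_rot: [-1.647, -2.674, 0.003]
contact_force: [1.2, -0.3, -1.4]
gripper_width: 45.7
grasp_force: 30.0
```

>>> carry_out --travel '[[0, 0, 0], [0, 0, 0], [0, 0, 0], [0, 0, 0], [0, 0, 0], [0, 0, 0], [0, 0, 0]]' --rot '[[0, 0, -6], [0, 0, -6], [0, 0, -6], [0, 0, -5], [0, 0, -3], [0, 0, 0], [0, 0, 0]]' --hand '[0.3, 0.3, 0.3, 0.3, 0.3, 0.3, 0.3]'

```text
time: 8.23
tool_pos: [492.8, 230.0, 183.5]
tool_rot: [-1.013, -2.972, 0.002]
contact_force: [0.9, 0.5, -1.3]
gripper_width: 46.0
grasp_force: 30.0
```

```bash
python3 - <<'E'
from h import *
snap('wrist','w2.png')
im=cv2.imread('pics/w2.png');cv2.imwrite('pics/bw2.png',cv2.resize(im,(800,600),interpolation=cv2.INTER_CUBIC))
o=r.get_obs();print(o['tool_pos'],R.from_rotvec(o['tool_rot']).as_matrix().round(3),o['time'],o['contact_force'],o['joint_positions'])
E
```

```text
[492.99511878 230.04645957 183.78142955] [[-0.792  0.611 -0.001]
 [ 0.611  0.792 -0.001]
 [ 0.001 -0.001 -1.   ]] 8.2833 [-0.44764116  0.71375063 -1.76385371] [ 3.37942445e-01 -8.85740998e-02  1.91814717e+00 -5.69818181e-05
  1.31351038e+00 -5.76042939e-01]
```

View pics/bw2.png

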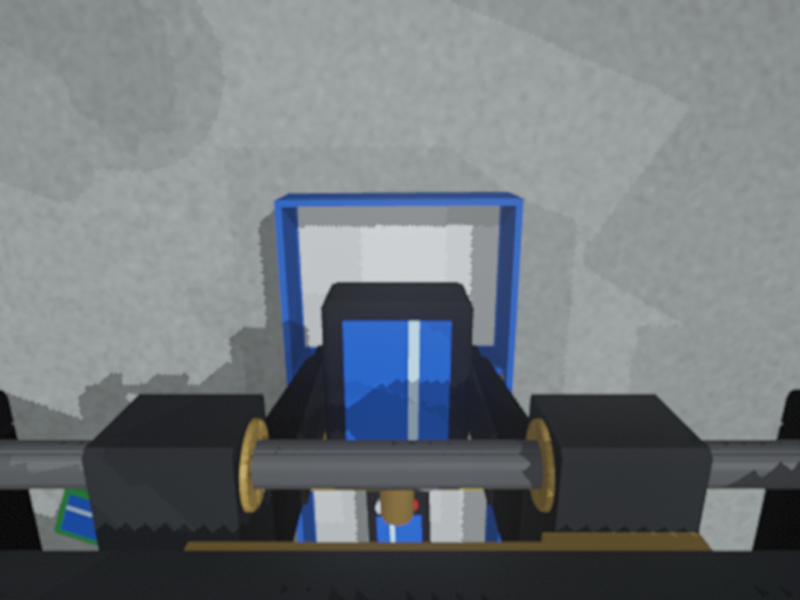

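The empty compartment lies squarely ahead below the held receiver. The rim's outer corners at the +x end are about (277,198) and (522,197).

```bash
python3 - <<'E'
from h import *
P=lambda u,v,z: ray('w2.png',((u+.5)*.7-.5,(v+.5)*.7-.5),z)[:2]
a,b=P(277,198,45),P(522,197,45);o=np.array([493,230]);M=R.from_euler('z',142.35,degrees=True).as_matrix()[:2,:2]
print(np.linalg.norm(a-b));print('rel corners in caddy-ish axes',(a-o)@M,(b-o)@M)
c=np.load('pics/w2.png.npz');print(-R.from_rotvec(c['rvec']).as_matrix().T@c['tvec'])
E
```

```text
141.06408990583887
rel corners in caddy-ish axes [47.72805891 70.16046168] [ 48.32360286 -70.90237109]
[430.11065475 277.88796466 354.15586074]
```

>>> carry_out --travel '[[0, 0, 0.8], [0, 0, 1.8], [0, 0, 2.4], [0, 0, 2.4], [0, 0, 2.4], [0, 0, 2.2], [0, 0, 1.8], [0, 0, 1.2], [0, 0, 0.8], [0, 0, 0.4]]' --rot '[[0, 0, 0], [0, 0, 0], [0, 0, 0], [0, 0, 0], [0, 0, 0], [0, 0, 0], [0, 0, 0], [0, 0, 0], [0, 0, 0], [0, 0, 0]]' --hand '[0.3, 0.3, 0.3, 0.3, 0.3, 0.3, 0.3, 0.3, 0.3, 0.3]'

```text
time: 9.12
tool_pos: [492.8, 230.1, 21.3]
tool_rot: [-1.011, -2.973, 0.002]
contact_force: [-0.4, -0.1, -1.5]
gripper_width: 45.8
grasp_force: 30.0
```

>>> carry_out --travel '[[0, 0, 0], [0, 0, 0.3], [0, 0, 0.2], [0, 0, 0.2], [0, 0, 0.1], [0, 0, 0], [0, 0, 0]]' --rot '[[0, 0, 0], [0, 0, 0], [0, 0, 0], [0, 0, 0], [0, 0, 0], [0, 0, 0], [0, 0, 0]]' --hand '[0.3, 0.3, 0.3, 0.3, 0.3, 0.3, 0.3]'

```text
time: 9.7
tool_pos: [493.6, 230.5, 14.8]
tool_rot: [1.011, 2.974, 0.0]
contact_force: [-0.6, -0.6, -1.5]
gripper_width: 45.9
grasp_force: 30.0
```

>>> carry_out --travel '[[0, 0, 0.1], [0, 0, 0.1], [0, 0, 0.1], [0, 0, 0.1], [0, 0, 0.05], [0, 0, 0.05], [0, 0, 0], [0, 0, 0]]' --rot '[[0, 0, 0], [0, 0, 0], [0, 0, 0], [0, 0, 0], [0, 0, 0], [0, 0, 0], [0, 0, 0], [0, 0, 0]]' --hand '[0.3, 0.3, 0.3, 0.3, 0.3, 0.3, 0.3, 0.3]'

```text
time: 10.37
tool_pos: [493.5, 230.4, 9.6]
tool_rot: [-1.011, -2.974, 0.0]
contact_force: [0.2, -0.3, -1.3]
gripper_width: 45.7
grasp_force: 30.0
```

>>> carry_out --travel '[[0, 0, 0.05], [0, 0, 0.05], [0, 0, 0], [0, 0, 0]]' --rot '[[0, 0, 0], [0, 0, 0], [0, 0, 0], [0, 0, 0]]' --hand '[0.3, 0.3, 0.3, 0.3]'

```text
time: 10.7
tool_pos: [493.5, 230.4, 8.7]
tool_rot: [1.011, 2.975, 0.0]
contact_force: [-0.2, -0.0, -0.9]
gripper_width: 45.9
grasp_force: 30.0
```

>>> carry_out --travel '[[0, 0, 0.04], [0, 0, 0.04], [0, 0, 0], [0, 0, 0]]' --rot '[[0, 0, 0], [0, 0, 0], [0, 0, 0], [0, 0, 0]]' --hand '[0.3, 0.3, 0.3, 0.3]'

```text
time: 11.03
tool_pos: [493.6, 230.4, 8.7]
tool_rot: [-1.011, -2.974, 0.001]
contact_force: [-2.9, -1.5, 4.5]
gripper_width: 45.7
grasp_force: 30.0
```

Touchdown shows as +4.5 N. Now releasing.

>>> carry_out --travel '[[0, 0, 0], [0, 0, 0], [0, 0, 0], [0, 0, 0], [0, 0, 0], [0, 0, 0], [0, 0, 0], [0, 0, 0]]' --rot '[[0, 0, 0], [0, 0, 0], [0, 0, 0], [0, 0, 0], [0, 0, 0], [0, 0, 0], [0, 0, 0], [0, 0, 0]]' --hand '[0.5, 0.54, 0.58, 0.62, 0.66, 0.7, 0.72, 0.72]'

```text
time: 11.7
tool_pos: [493.5, 230.4, 7.8]
tool_rot: [-1.011, -2.975, 0.0]
contact_force: [-0.5, 0.7, 1.2]
gripper_width: 67.9
grasp_force: 0.0
```

>>> carry_out --travel '[[0, 0, -0.3], [0, 0, -0.8], [0, 0, -1.6], [0, 0, -2.4], [0, 0, -3.0], [0, 0, -3.0], [0, 0, -3.0], [0, 0, -2.5], [0, 0, -1.5], [0, 0, -0.6]]' --rot '[[0, 0, 0], [0, 0, 0], [0, 0, 0], [0, 0, 0], [0, 0, 0], [0, 0, 0], [0, 0, 0], [0, 0, 0], [0, 0, 0], [0, 0, 0]]' --hand '[0.72, 0.72, 0.72, 0.72, 0.72, 0.72, 0.72, 0.72, 0.72, 0.72]'

```text
time: 12.53
tool_pos: [495.2, 231.1, 199.5]
tool_rot: [1.009, 2.97, 0.007]
contact_force: [0.5, 0.4, 0.5]
gripper_width: 68.5
grasp_force: 0.0
```

```bash
python3 - <<'E'
from h import *
snap('wrist','w3.png');snap('scene','s3.png')
im=cv2.imread('pics/w3.png');s=cv2.imread('pics/s3.png')
cv2.imwrite('pics/bw3.png',np.hstack([cv2.resize(im,(533,400)),cv2.resize(s[210:410,200:400],(267,267))[:,:] if 0 else cv2.copyMakeBorder(cv2.resize(s[240:360,220:380],(267,200)),0,200,0,0,cv2.BORDER_CONSTANT)]))
o=r.get_obs();print(o['tool_pos'],o['gripper_width'],o['time'],o['contact_force'])
E
```

```text
[494.28521009 230.68542891 196.79414204] 68.42271498656525 12.6333 [-0.79787954  0.05473494 -0.64265745]
```

View pics/bw3.png

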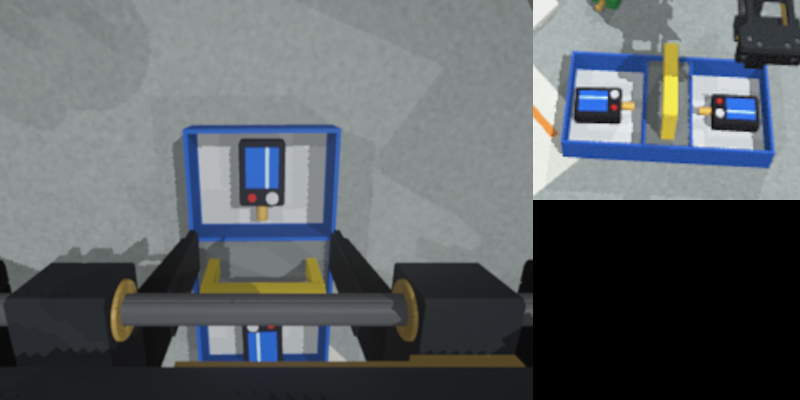

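Both receivers lie flat in the caddy: the new one is inside the +x compartment with its antenna towards the handle, and the arm is clear. Next is the handle.

>>> carry_out --travel '[[-1.0, 0, 0], [-2.0, 0, 0], [-2.4, -0.1, 0], [-2.2, 0, 0], [-1.2, 0, 0], [-0.6, 0, 0], [0, 0, 0], [0, 0, 0], [0, 0, 0], [0, 0, 0]]' --rot '[[0, 0, 0], [0, 0, 0], [0, 0, 0], [0, 0, 0], [0, 0, 0], [0, 0, 0], [0, 0, 5], [0, 0, 6.5], [0, 0, 6.5], [0, 0, 6.5]]' --hand '[0.8, 0.8, 0.8, 0.8, 0.8, 0.8, 0.8, 0.8, 0.8, 0.8]'

```text
time: 13.47
tool_pos: [566.7, 172.4, 193.6]
tool_rot: [-1.625, -2.686, 0.002]
contact_force: [0.8, 0.7, 0.5]
gripper_width: 76.3
grasp_force: 0.0
```

>>> carry_out --travel '[[0, 0, 0], [0, 0, 0], [0, 0, 0], [0, 0, 0], [0, 0, 0], [0, 0, 0], [0, 0, 0], [0, 0, 0], [0, 0, 0], [0, 0, 0]]' --rot '[[0, 0, 6.5], [0, 0, 6.5], [0, 0, 6.5], [0, 0, 6.5], [0, 0, 6.5], [0, 0, 6.5], [0, 0, 6.5], [0, 0, 6.5], [0, 0, 6.5], [0, 0, 5.0]]' --hand '[0.8, 0.8, 0.8, 0.8, 0.8, 0.8, 0.8, 0.8, 0.8, 0.8]'

```text
time: 14.3
tool_pos: [566.6, 172.6, 193.7]
tool_rot: [-2.796, -1.431, 0.003]
contact_force: [-0.0, 1.0, -0.4]
gripper_width: 75.8
grasp_force: 0.0
```

>>> carry_out --travel '[[0, 0, 0], [0, 0, 0], [0, 0, 0]]' --rot '[[0, 0, 2], [0, 0, 0], [0, 0, 0]]' --hand '[0.8, 0.8, 0.8]'

```text
time: 14.55
tool_pos: [566.8, 172.5, 194.0]
tool_rot: [-2.817, -1.39, 0.002]
contact_force: [0.2, -0.3, 0.1]
gripper_width: 76.2
grasp_force: 0.0
```

```bash
python3 - <<'E'
from h import *
snap('wrist','w4.png')
im=cv2.imread('pics/w4.png');cv2.imwrite('pics/bw4.png',cv2.resize(im,(800,600),interpolation=cv2.INTER_CUBIC))
o=r.get_obs();M=R.from_rotvec(o['tool_rot']).as_matrix();print(o['tool_pos'],M.round(3),np.degrees(np.arctan2(M[1,0],M[0,0])),o['time'])
E
```

```text
[566.9642443 172.5103943 194.2032811] [[ 0.608  0.794 -0.001]
 [ 0.794 -0.608 -0.   ]
 [-0.001 -0.001 -1.   ]] 52.54282358820651 14.6
```

View pics/bw4.png

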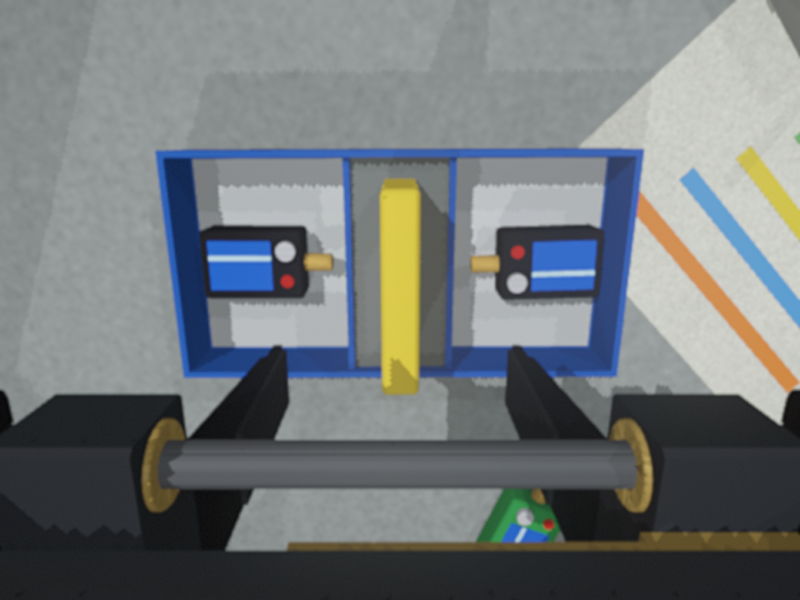

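The wrist view shows the handle centred between the fingers (column 400) and parallel to the tool's x axis, with both receivers in place. Descending.

>>> carry_out --travel '[[0, 0, 0.8], [0, 0, 1.6], [0, 0, 2.0], [0, 0, 2.0], [0, 0, 2.0], [0, 0, 1.6], [0, 0, 1.0], [0, 0, 0.6], [0, 0, 0.2], [0, 0, 0]]' --rot '[[0, 0, 0], [0, 0, 0], [0, 0, 0], [0, 0, 0], [0, 0, 0], [0, 0, 0], [0, 0, 0], [0, 0, 0], [0, 0, 0], [0, 0, 0]]' --hand '[0.8, 0.8, 0.8, 0.8, 0.8, 0.8, 0.8, 0.8, 0.8, 0.8]'

```text
time: 15.43
tool_pos: [567.5, 172.4, 76.8]
tool_rot: [-2.818, -1.389, 0.0]
contact_force: [-0.8, -0.9, 0.9]
gripper_width: 75.9
grasp_force: 0.0
```

>>> carry_out --travel '[[0, 0, 0], [0, 0, 0], [0, 0, 0], [0, 0, 0], [0, 0, 0], [0, 0, 0], [0, 0, 0], [0, 0, 0], [0, 0, 0], [0, 0, 0]]' --rot '[[0, 0, 0], [0, 0, 0], [0, 0, 0], [0, 0, 0], [0, 0, 0], [0, 0, 0], [0, 0, 0], [0, 0, 0], [0, 0, 0], [0, 0, 0]]' --hand '[0.6, 0.5, 0.4, 0.35, 0.3, 0.27, 0.24, 0.21, 0.18, 0.15]'

```text
time: 16.27
tool_pos: [567.6, 172.2, 76.8]
tool_rot: [2.817, 1.389, 0.0]
contact_force: [0.1, -0.3, -0.1]
gripper_width: 19.6
grasp_force: 30.0
```

>>> carry_out --travel '[[0, 0, 0], [0, 0, 0], [0, 0, 0], [0, 0, 0]]' --rot '[[0, 0, 0], [0, 0, 0], [0, 0, 0], [0, 0, 0]]' --hand '[0.05, 0.0, 0.0, 0.0]'

```text
time: 16.6
tool_pos: [567.7, 172.2, 76.8]
tool_rot: [2.818, 1.389, 0.0]
contact_force: [1.6, -1.5, -0.7]
gripper_width: 19.4
grasp_force: 30.0
```

>>> carry_out --travel '[[0, 0, -0.1], [0, 0, -0.3], [0, 0, -0.6], [0, 0, -0.9], [0, 0, -1.1], [0, 0, -1.2], [0, 0, -1.2], [0, 0, -1.2], [0, 0, -1.2], [0, 0, -1.2]]' --rot '[[0, 0, 0], [0, 0, 0], [0, 0, 0], [0, 0, 0], [0, 0, 0], [0, 0, 0], [0, 0, 0], [0, 0, 0], [0, 0, 0], [0, 0, 0]]' --hand '[0, 0, 0, 0, 0, 0, 0, 0, 0, 0]'

```text
time: 17.43
tool_pos: [567.6, 172.4, 168.7]
tool_rot: [2.818, 1.389, 0.002]
contact_force: [-0.1, 0.3, -6.5]
gripper_width: 19.7
grasp_force: 30.0
```

>>> carry_out --travel '[[0, 0, -1.2], [0, 0, -1.2], [0, 0, -1.2], [0, 0, -1.2], [0, 0, -1.1], [0, 0, -0.9], [0, 0, -0.6], [0, 0, -0.3], [0, 0, -0.1], [0, 0, 0]]' --rot '[[0, 0, 0], [0, 0, 0], [0, 0, 0], [0, 0, 0], [0, 0, 0], [0, 0, 0], [0, 0, 0], [0, 0, 0], [0, 0, 0], [0, 0, 0]]' --hand '[0, 0, 0, 0, 0, 0, 0, 0, 0, 0]'

```text
time: 18.27
tool_pos: [567.3, 172.3, 244.6]
tool_rot: [-2.818, -1.389, 0.001]
contact_force: [-0.0, -0.3, -7.8]
gripper_width: 19.9
grasp_force: 30.0
```

>>> carry_out --travel '[[0, 0, 0], [0, 0, 0], [0, 0, 0], [0, 0, 0], [0, 0, 0], [0, 0, 0], [0, 0, 0], [0, 0, 0], [0, 0, 0], [0, 0, 0]]' --rot '[[0, 0, 0], [0, 0, 0], [0, 0, 0], [0, 0, 0], [0, 0, 0], [0, 0, 0], [0, 0, 0], [0, 0, 0], [0, 0, 0], [0, 0, 0]]' --hand '[0, 0, 0, 0, 0, 0, 0, 0, 0, 0]'

```text
time: 19.1
tool_pos: [567.5, 172.4, 244.9]
tool_rot: [2.818, 1.389, 0.0]
contact_force: [-0.1, 0.5, -5.8]
gripper_width: 19.9
grasp_force: 30.0
```

```bash
python3 - <<'E'
from h import *
a=snap('scene','s5.png');b=snap('wrist','w5.png')
s=[cv2.resize(cv2.imread('pics/'+f),(400,300)) for f in('s5.png','w5.png')]
cv2.imwrite('pics/b5.png',np.hstack(s))
o=r.get_obs();print(o['tool_pos'],o['tool_rot'],o['gripper_width'],o['grasp_force'],o['time'],o['contact_force'],o['ft_torque'],o['joint_velocities'])
E
```

```text
[567.4614976  172.35928027 244.88382623] [2.81799809e+00 1.38866742e+00 8.56995466e-05] 19.646265333175034 29.99366283416748 19.2 [ 0.12708018  0.52700755 -6.0004604 ] [-0.07382741  0.00676394  0.01100169] [ 0.00074802 -0.00036486  0.00098718  0.00088108  0.00132503  0.00071585]
```

View pics/b5.png

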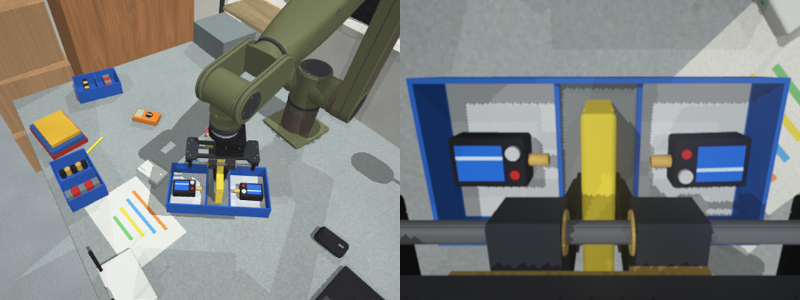

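The caddy hangs level about 168 mm above the desk, steady, with both receivers in it. Handing in.

```bash
python3 -c "
from workcell import r
print(r.sign_off())"
```

```text
the job is handed in; nothing more can be done
None
```

The receiver is packed in the empty compartment, and the caddy is held by its handle about 17 cm above the desk, level and still, with both receivers in it; the job was handed in at about 19 s, with no verdict returned.

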